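Turn the sorter's carousel under the chute and tip the vials in

TASK

Turn the carousel by its square knob until the large half-round compartment is under the chute, then lift the pan's handle so that all three vials slide down the chute into that compartment, and let the pan down flat again. Leave the beaker, the brown bottle and the roll of tape where they are.

Things in the scene. Friction and masses are not known exactly. Their poses are not given: they have to be found in the camera images.
- sorter: Fixed grey stand of a vial sorter. Origin on the bench under the carousel's upright axis; z up; -y points from that axis along the chute to the tipping pan. The steel chute, 60 to 75 mm wide, slopes 45 degrees down to the carousel: floor's lower edge 78 mm from the axis, 73 mm high; head 173 mm from it, 170 mm high, walls 21 mm higher. Uprights at 135 to 165 mm, 98 mm apart, 184 mm high.
- carousel (a joint): Turn of the round white carousel (250 mm wide, floor 21 mm and rim 66 mm above the bench), rad, counter-clockwise from above, no stops; friction 0.06 N m holds it where left. Walls part it into one half-round and two quarter-round compartments, 45 mm deep. 0 or a whole turn: middle of the half-round one exactly under the chute; pi: the wall between the quarters is under it.
- knob (a point): Centre of the black square knob on the carousel's axis, 34 x 34 mm, 42 mm high (118 to 160 mm above the bench), sides along its x and y, free below. Turns with the carousel: z up, x points to the middle of the half-round compartment (all of the carousel with x > 0).
- chute_mouth (a point): Point 55 mm from the carousel axis, 70 mm above the bench, where the vials drop from the chute; fixed to the stand, axes as sorter.
- pan (a joint): Tilt of the aluminium tipping pan about its level pivot, rad: 0 flat (a stop), grows as the handle is lifted, stop at 1.1. The pan (200 g) falls back flat when let go. Vials start to slide out at 0.35 to 0.7.
- pan_pivot (a point): Point on the pan's pivot axis, 168 mm from the carousel axis, 178 mm above the bench (level of the pan's floor). Turns with the pan: x from the pivot to the handle side (level and away from the carousel when flat), y along the pivot, z up when flat.
- pan_handle (a point): Middle of the pan's round steel handle bar, 10 mm thick, 68 mm long, parallel to the pivot, 122 mm out from it (pan x) and 45 mm above the pan's floor (pan z). Axes as pan_pivot. Pan: 84 mm from pivot to back wall, 70 mm wide inside, walls 24 mm, open to the chute. The bar can turn between fingers that stay pointing down.
- vial_a: Clear 2 ml sample vial with white screw cap, 12 mm thick, 32 mm high, 12 g, standing in the pan; origin at the middle of its foot, z to the cap.
- vial_a_mid (a point): Middle of vial_a, 16 mm above its foot.
- vial_b: Clear 2 ml sample vial with white screw cap, 12 mm thick, 32 mm high, 12 g, standing in the pan; origin at the middle of its foot, z to the cap.
- vial_b_mid (a point): Middle of vial_b, 16 mm above its foot.
- vial_c: Clear 2 ml sample vial with white screw cap, 12 mm thick, 32 mm high, 12 g, standing in the pan; origin at the middle of its foot, z to the cap.
- vial_c_mid (a point): Middle of vial_c, 16 mm above its foot.
- small_beaker: Bystander: 50 ml glass beaker, 51 mm wide, 61 mm high, origin at the middle of its foot.
- brown_bottle: Bystander: brown bottle with white cap, 38 mm wide, 82 mm high, origin at the middle of its foot. Right of it stands a fixed tower of grey instruments, about 1 m high, filling x beyond 0.55 m from y -0.09 to -0.48 m in the base frame: swing the arm, drawn in, round the front of it.
- tape: Bystander: roll of tape lying flat, 52 mm wide, 19 mm high, origin at the middle of its underside.

How it is judged:
By the outcome, as a careful person would: the job done as asked, in the order asked, and still so for the second after the job is handed in, with the robot touching nothing.
It also fails if it takes over 72 s, if anything falls off the work surface, if the arm or the gripper's body presses on something with over 40 N, if the wrist force passes 120 N, or if a joint passes its speed limit or range.

ROBOT

A 7-joint arm with a two-finger parallel gripper is mounted at the origin on a cart in front of the work surface, level with it; the furniture and walls round the work are solid. World frame = base frame: x ahead of the robot, y to its left, z up, the work surface at z = 0. Lengths are in m, angles in rad, forces in N, time in s.
With the tool pointing down it reaches from about 0.4 to 0.875 m from the base axis. Payload 4.4 kg.
Tool frame: the origin (TCP) lies midway between the tips of the shut fingers; the grasp point (between the pads) lies robot.grip_point_offset behind it (robot.grip_point_offset is the distance from the TCP to the grasp point, in m); z points along the fingers, y is the line along which they close (so a half turn about z gives the same grasp; the last joint's range is limited). The gripper opens to 85 mm and grips with 20 to 120 N. Pads are 22 mm wide; open, the fingers measure 114 mm over their backs; the gripper's body (76 mm by 85 mm) begins 54 mm behind the grasp point. The pads swing forward as they close: fully open they stand 13 mm farther back than shut.
Start: joints at [1.265, 0.628, 0.038, 1.517, -0.027, 0.996, -0.02], TCP at [0.154, -0.631, 0.204] pointing down, gripper open.
Joint ranges: [-3.06, 3.06], [-0.37, 2.12], [-1.25, 1.32], [0.18, 2.47], [-1.1, 4.24], [0.23, 1.98], [-2.94, 2.94]. Speed limits (rad/s): [2.57, 2.57, 3.14, 3.14, 3.14, 3.14, 3.14].

INTERFACE

Orientations are given as a unit quaternion [x, y, z, w].
In Python, from station import robot, imaging, job_done, spotter gives the robot as it stands.
- The arm moves only by the tool drive_tool, never from a script. Its argument "steps" is a list of rows, each a list of 3 entries, a list of its own where there are three numbers: the shift along the tool's x, y, z in m, then the turn, a rotation vector about the tool's x, y, z in degrees, then the closure, from -1 (fully open) to 1 (shut), so that 0 is half open. In form: [[[dx, dy, dz], [rx, ry, rz], hand], ...]. A call has exactly 8 rows; each row shifts and turns the commanded pose from where the row before left it, along the tool's axes as they then stand; what a row does not reach is not made up. A row lasts 1/12 s, in which the tool goes at most 41.7 mm and 7.16 degrees, less where a joint would pass 70% of its speed; a pose out of reach is approached as far as the arm can. A call with a gripper value outside its range is refused whole. The fingers move at their own pace and stop on an object; the grip force is fixed at half the most. Time passes only in rows, so rows that do not move let the fingers close, or fill a call up. It gives the time, the measured TCP pose, the force, the opening and the grip force at its end, in the units of the state.
- robot.read_state(): the state, without advancing time (a new reading comes with each control period).
- imaging.camera(name): name is "side" or "top" or "wrist"; returns the picture (420x560x3 uint8, blue, green, red); there is no depth.
- imaging.camera_params(name): a dict with "mtx" (3x3 intrinsics, pixels), "k1" (the pictures are not rectified: a ray, as slopes to the right and down, at radius r is drawn at 1 + k1 r^2 times it, then the intrinsics apply), "rvec" (rotation vector, rad) and "tvec" (3), from world to camera coordinates, as OpenCV has them; the wrist camera has in their place "T_tool_cam" (4x4, takes a point from camera to tool coordinates, whose origin is the TCP and whose axes are the flange's). Camera axes: x right, y down, z forward; pixel columns grow to the right and rows downward; lengths in m; the calibration is good to about 2 mm. A picture is of the moment at which its call begins: read the wrist's pose just before it. camera_params takes no time and is no camera call.
- job_done(): hands the job in; it is judged then, once.
Trained networks look in the newest picture that a camera, given by its name, has taken for a name from the list of things; names that differ only in an ending like _2 or _b are one class to them, and where a whole thing is asked for, a point or a joint stands for the part that bears it (a point fixed in the world has none). Each returns a list of dicts, best first, with "p" (0 to 1); they miss things now and then, are a little off and sometimes report something else, mostly with a low value. They report only what shows in the picture. A call takes as long as a camera call.
- spotter.find_in(query, camera): "at" ([x, y, z] in m, in the coordinates of the camera as it stood for that picture, good to about 4 mm: the middle of the surface that is visible of it).
- spotter.spot_point(query, camera): "at" ([x, y, z] in m, in the coordinates of the camera as it stood for that picture, good to about 4 mm: a listed point, or the origin of a listed thing).
The state is a dict: "clock": time; "joint_pos": joint angles; "joint_vel": joint speeds; "tau": joint torques, N m; "position": TCP position; "tcp_rot": TCP orientation; "ft_force": force on the tool from outside, world axes, zero at the start; "moment": the same for the moment, N m; "grip_width": finger opening in m; "grasp_force": force on a finger pad.
Only numpy, scipy, OpenCV 4.12 (cv2) and the standard library are available. Lean on these libraries where they do the work, as an engineer would, in place of code of your own. Each camera call takes 0.05 s, during which the arm holds its last target. There are 200 camera calls.

## Working session

There is one attempt and no reset: what is moved stays moved. The work goes in short steps, Python scripts to look and compute and a tool call to move; the robot and the scene stay as the last step left them, time stands still between calls to the robot, and variables do not carry over. Pictures are saved under pics/ and viewed, at most 10 in all, crops included, and the job is handed in when it is done.

Besides the shell and the picture viewer there is one more tool, called after ">>>" as name(argument=value, ...) on one line, values as JSON. drive_tool: Moves the arm, as the interface text tells. Its arguments: {"type":"object","properties":{"steps":{"type":"array"}},"required":["steps"]}

```bash
mkdir -p pics; ls; cat > h.py <<'E'
import numpy as np, cv2
from scipy.spatial.transform import Rotation as R
from station import robot, imaging, job_done, spotter
def cam2world(cam, s=None):
    p=imaging.camera_params(cam)
    if cam=='wrist':
        s=s or robot.read_state()
        T=np.eye(4);T[:3,:3]=R.from_quat(s['tcp_rot']).as_matrix();T[:3,3]=s['position']
        return T@np.array(p['T_tool_cam'])
    M=np.eye(4);M[:3,:3]=cv2.Rodrigues(np.array(p['rvec'],float))[0];M[:3,3]=np.ravel(p['tvec'])
    return np.linalg.inv(M)
def shot(cam,name=None):
    s=robot.read_state(); im=imaging.camera(cam)
    if name: cv2.imwrite('pics/'+name,im)
    return im,cam2world(cam,s)
def look(cam,pts=(),things=(),name=None):
    im,T=shot(cam,name)
    for f,qs in ((spotter.spot_point,pts),(spotter.find_in,things)):
        for q in qs:
            for d in f(q,cam)[:3]:
                print(cam,q,round(d['p'],2),np.round((T@np.r_[d['at'],1])[:3],4))
    return im,T
def proj(cam,P,T):
    p=imaging.camera_params(cam); c=(np.linalg.inv(T)@np.c_[np.atleast_2d(P),np.ones(len(np.atleast_2d(P)))].T)[:3]
    x=c[:2]/c[2]; x=x*(1+p['k1']*(x**2).sum(0)); m=np.array(p['mtx'])
    return (m[:2,:2]@x+m[:2,2:]).T
def ray(cam,uv,T,z):
    p=imaging.camera_params(cam); m=np.array(p['mtx'])
    d=(np.array(uv)-m[:2,2])/[m[0,0],m[1,1]]; x=d.copy()
    for _ in range(20): x=d/(1+p['k1']*(x@x))
    v=T[:3,:3]@np.r_[x,1]; o=T[:3,3]; return o+v*(z-o[2])/v[2]
E
python3 - <<'E'
from h import *
print(robot.read_state(), robot.grip_point_offset)
P=['sorter','knob','chute_mouth','pan_pivot','pan_handle','vial_a_mid','small_beaker','brown_bottle','tape']
a,_=look('top',P,name='top0.png'); b,_=look('side',P,name='side0.png')
E
```

```text
pics
{'clock': 0.0, 'joint_pos': array([ 1.26518794,  0.62929866,  0.0384508 ,  1.51836323, -0.02699446,
        0.99629469, -0.01999782]), 'joint_vel': array([ 6.13355457e-05,  6.39992009e-05,  4.66646178e-04, -7.44918991e-04,
       -2.44132454e-04, -1.07342520e-05,  3.09870114e-05]), 'tau': array([ 2.34586387e-04, -5.63396251e+01,  1.22617677e+00, -1.93442988e+01,
        1.09600229e-02,  1.05188781e-02,  9.83730729e-06]), 'position': array([ 0.15424833, -0.630746  ,  0.20282158]), 'tcp_rot': array([ 9.92819788e-01,  1.19616119e-01, -1.26074888e-04, -9.14198768e-04]), 'ft_force': array([ 0.12561032,  0.32209572, -0.5693512 ]), 'moment': array([ 0.01801074, -0.01034496,  0.00914352]), 'grasp_force': 0.0, 'grip_width': 0.08532117821295927} 0.0187
top sorter 0.93 [ 0.5135  0.3588 -0.0034]
top sorter 0.71 [0.5588 0.0749 0.2232]
top knob 0.94 [0.5138 0.3619 0.1394]
top chute_mouth 0.92 [0.5187 0.3109 0.0691]
top chute_mouth 0.35 [0.5733 0.1488 0.1925]
top pan_pivot 0.78 [0.5381 0.1942 0.1754]
top pan_handle 0.65 [0.5608 0.0757 0.2207]
top vial_a_mid 0.57 [0.5297 0.1439 0.1923]
top vial
[... 163 characters left out ...]
 0.3902 0.0013]
top tape 0.57 [0.3068 0.3926 0.0007]
side sorter 0.74 [0.5139 0.3562 0.0007]
side sorter 0.73 [0.5704 0.1497 0.1786]
side sorter 0.48 [0.5243 0.1439 0.1944]
side knob 0.94 [0.5085 0.3621 0.1367]
side chute_mouth 0.75 [0.5236 0.3071 0.0683]
side pan_pivot 0.75 [0.5401 0.1884 0.1786]
side pan_pivot 0.44 [ 0.3028  0.3869 -0.0017]
side pan_handle 0.87 [0.5622 0.0761 0.2189]
side vial_a_mid 0.64 [0.5262 0.1411 0.1958]
side vial_a_mid 0.44 [ 6.694e-01  2.870e-02 -5.000e-04]
side small_beaker 0.79 [ 0.3515  0.1391 -0.0018]
side brown_bottle 0.69 [0.6678 0.027  0.0016]
side tape 0.55 [ 0.3014  0.3885 -0.0005]
side tape 0.49 [0.5578 0.1291 0.1953]
side tape 0.28 [0.5559 0.134  0.176 ]
```

View pics/top0.png

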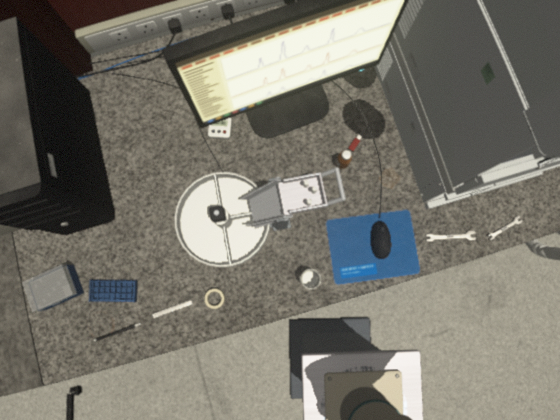

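View pics/side0.png

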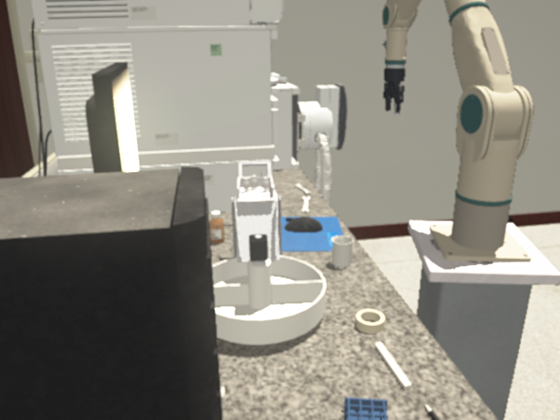

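```bash
python3 - <<'E'
from h import *
T=cam2world('top')
c=np.array([.512,.361]); 
for uv in [(217,175),(230,262),(248,214),(177,221)]:
    p=ray('top',uv,T,.066); d=p[:2]-c; print(uv,p.round(3),np.linalg.norm(d).round(3),np.degrees(np.arctan2(d[1],d[0])).round(1))
im=cv2.imread('pics/top0.png'); cv2.imwrite('pics/crop0.png',cv2.resize(im[155:275,165:355],None,fx=4.2,fy=4.2,interpolation=cv2.INTER_CUBIC))
h=np.array([.5615,.076]);a=np.array([.512,.361]);print(np.linalg.norm(h-a), np.degrees(np.arctan2(*(h-a)[::-1])))
print(proj('top',[[.512,.361,.16],[.5615,.076,.223]],T))
E
```

```text
(217, 175) [0.629 0.373 0.066] 0.117 6.1
(230, 262) [0.399 0.34  0.066] 0.115 -169.5
(248, 214) [0.522 0.292 0.066] 0.07 -81.7
(177, 221) [0.508 0.478 0.066] 0.117 92.0
0.2892667454098379 -80.14691979582518
[[216.07950847 212.78091095]
 [339.1210947  183.60006181]]
```

View pics/crop0.png

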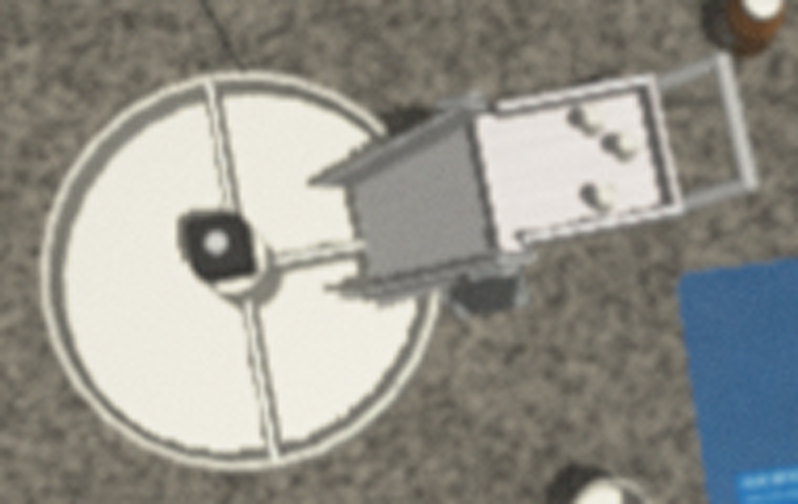

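>>> drive_tool(steps=[[[0, -0.031, -0.018], [0, 0, 0], -1], [[0, -0.031, -0.018], [0, 0, 0], -1], [[0, -0.031, -0.018], [0, 0, 0], -1], [[0, -0.031, -0.018], [0, 0, 0], -1], [[0, -0.031, -0.018], [0, 0, 0], -1], [[0, -0.031, -0.018], [0, 0, 0], -1], [[0.0336, -0.011, 0], [0, 0, 0], -1], [[0.0336, -0.011, 0], [0, 0, 0], -1]])

```text
clock: 1.67
position: [0.1691, -0.4132, 0.3135]
tcp_rot: [0.993, 0.117, 0.0, 0.002]
ft_force: [0.7, 0.1, -0.6]
grip_width: 0.0857
grasp_force: 0.0
```

>>> drive_tool(steps=[[[0.0336, -0.011, 0], [0, 0, 0], -1], [[0.0336, -0.011, 0], [0, 0, 0], -1], [[0.0336, -0.011, 0], [0, 0, 0], -1], [[0.0336, -0.011, 0], [0, 0, 0], -1], [[0.0336, -0.011, 0], [0, 0, 0], -1], [[0.0225, -0.031, 0], [0, 0, 0], -1], [[0.0225, -0.031, 0], [0, 0, 0], -1], [[0.0225, -0.031, 0], [0, 0, 0], -1]])

```text
clock: 2.33
position: [0.3645, -0.2121, 0.3118]
tcp_rot: [0.993, 0.119, 0.0, 0.0]
ft_force: [0.8, -0.4, 0.3]
grip_width: 0.0855
grasp_force: 0.0
```

>>> drive_tool(steps=[[[0.0225, -0.031, 0], [0, 0, 0], -1], [[0.0225, -0.031, 0], [0, 0, 0], -1], [[0.0225, -0.031, 0], [0, 0, 0], -1], [[0.0225, -0.031, 0], [0, 0, 0], -1], [[0.0225, -0.031, 0], [0, 0, 0], -1], [[0.0225, -0.031, 0], [0, 0, 0], -1], [[0.0147, -0.0336, 0], [0, 0, 0], -1], [[0.0147, -0.0336, 0], [0, 0, 0], -1]])

```text
clock: 3.0
position: [0.4639, 0.0731, 0.3119]
tcp_rot: [0.993, 0.119, 0.0, 0.0]
ft_force: [1.4, -0.6, -0.5]
grip_width: 0.0856
grasp_force: 0.0
```

>>> drive_tool(steps=[[[0.0147, -0.0336, 0], [0, 0, 0], -1], [[0.0147, -0.0336, 0], [0, 0, 0], -1], [[0.0147, -0.0336, 0], [0, 0, 0], -1], [[0.0147, -0.0336, 0], [0, 0, 0], -1], [[0.0147, -0.0336, 0], [0, 0, 0], -1], [[0.0147, -0.0336, 0], [0, 0, 0], -1], [[0, 0, 0], [0, 0, 0], -1], [[0, 0, 0], [0, 0, 0], -1]])

```text
clock: 3.67
position: [0.5005, 0.2905, 0.3113]
tcp_rot: [0.993, 0.122, -0.0, -0.0]
ft_force: [-0.2, 0.1, 0.1]
grip_width: 0.0855
grasp_force: 0.0
```

```bash
python3 - <<'E'
from h import *
s=robot.read_state();print(s['joint_pos'].round(2),s['position'].round(4))
im,T=look('wrist',['knob','chute_mouth','pan_pivot','pan_handle'],name='w1.png')
print(proj('wrist',[[.512,.361,.16]],T))
E
```

```text
[-0.29  0.45 -0.44  1.56  0.2   1.17 -2.09] [0.5005 0.2905 0.3113]
wrist knob 0.93 [0.5163 0.364  0.1413]
wrist chute_mouth 0.68 [0.5204 0.3072 0.0736]
wrist pan_pivot 0.91 [0.5401 0.1944 0.1793]
wrist pan_handle 0.66 [0.513  0.3599 0.1414]
wrist pan_handle 0.18 [0.5268 0.1423 0.1933]
wrist pan_handle 0.16 [0.5564 0.1334 0.1796]
[[211.80626595 158.93162524]]
```

View pics/w1.png

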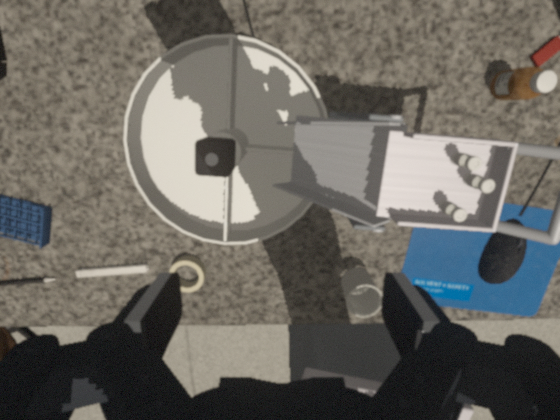

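```bash
python3 - <<'E'
from h import *
T=cam2world('wrist')
print('knob top',ray('wrist',(214.5,157.5),T,.16).round(4))
g=cv2.cvtColor(cv2.imread('pics/w1.png'),cv2.COLOR_BGR2GRAY)
_,_,st,ce=cv2.connectedComponentsWithStats((g[130:185,185:245]<45).astype(np.uint8)); print(st[:4],ce[:4]+[185,130])
P=[ray('wrist',uv,T,.066)[:2] for uv in [(234,39),(226,238),(249,148),(290,149),(125,140),(228,35)]]
for a,b in((0,1),(2,3)): d=P[a]-P[b]; print(np.degrees(np.arctan2(d[1],d[0])), np.linalg.norm(d))
print(np.round(P,3), 'centre',(P[0]+P[1])/2)
# knob sides
x=T[:3,:3]@[1,0,0]; print('img right',np.degrees(np.arctan2(x[1],x[0])))
k=(g<45).astype(np.uint8); k[:130]=0;k[185:]=0;k[:,:185]=0;k[:,245:]=0
c=max(cv2.findContours(k,0,2)[0],key=cv2.contourArea); print(cv2.minAreaRect(c))
E
```

```text
knob top [0.5157 0.3543 0.16  ]
[[   0    0   60   55 3280]
 [  42   11    1    1    1]
 [  46   11    3    3    4]
 [  42   13    1    1    1]] [[214.40243902 157.06554878]
 [227.         141.        ]
 [232.         141.75      ]
 [227.         143.        ]]
8.967416928049877 0.23539454287401554
102.27544989164595 0.049094937551393006
[[0.633 0.372]
 [0.4   0.335]
 [0.52  0.331]
 [0.53  0.283]
 [0.494 0.477]
 [0.635 0.379]] centre [0.51627413 0.35382875]
img right -76.3115465933294
((232.25001525878906, 141.75), (2.8284268379211426, 0.7071067094802856), 45.0)
```

>>> drive_tool(steps=[[[0, 0, 0], [0, 0, 5.3], -1], [[0.0076, -0.0221, 0], [0, 0, 0], -1], [[0.0076, -0.0221, 0], [0, 0, 0], -1], [[0.0076, -0.0221, 0], [0, 0, 0], -1], [[0, 0, 0.03], [0, 0, 0], -1], [[0, 0, 0.03], [0, 0, 0], -1], [[0, 0, 0.03], [0, 0, 0], -1], [[0, 0, 0], [0, 0, 0], -1]])

```text
clock: 4.58
position: [0.5116, 0.3527, 0.2162]
tcp_rot: [0.997, 0.073, -0.004, 0.003]
ft_force: [-0.9, -0.9, -0.5]
grip_width: 0.0851
grasp_force: 0.0
```

```bash
python3 - <<'E'
from h import *
s=robot.read_state();print(s['joint_pos'].round(2),s['position'].round(4), s['tcp_rot'].round(4))
for i in range(2): im,T=look('wrist',['knob'],name='w2.png')
look('side',['knob'],name='s2.png')
P=[[.513,.3595,z] for z in(.16,.118,.066)]
print(proj('wrist',P,T).round(0),np.array(imaging.camera_params('wrist')['T_tool_cam']).round(3))
E
```

```text
[-0.41  0.6  -0.39  1.57  0.26  1.03 -2.3 ] [0.5116 0.3527 0.2162] [ 0.9973  0.0729 -0.0044  0.0034]
wrist knob 0.82 [0.5159 0.3586 0.1427]
wrist knob 0.97 [0.5159 0.36   0.1403]
side knob 0.92 [0.5092 0.3641 0.1351]
[[276. 218.]
 [277. 202.]
 [278. 188.]] [[ 0.002 -0.957 -0.291  0.074]
 [ 1.     0.002  0.    -0.001]
 [ 0.    -0.291  0.957 -0.17 ]
 [ 0.     0.     0.     1.   ]]
```

View pics/w2.png

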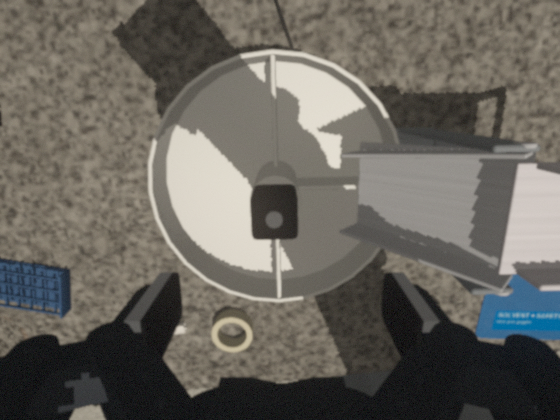

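>>> drive_tool(steps=[[[0, 0, 0], [0, 0, 0], -1], [[0, 0, 0], [0, 0, 0], -1], [[0, 0, 0.015], [0, 0, 0], -1], [[0, 0, 0.015], [0, 0, 0], -1], [[0, 0, 0], [0, 0, 0], -0.5], [[0, 0, 0], [0, 0, 0], -0.5], [[0, 0, 0], [0, 0, 0], -0.5], [[0, 0, 0], [0, 0, 0], -0.5]])

```text
clock: 5.55
position: [0.5146, 0.3576, 0.1929]
tcp_rot: [0.997, 0.074, 0.001, -0.001]
ft_force: [-0.5, -0.5, 0.2]
grip_width: 0.0642
grasp_force: 0.0
```

>>> drive_tool(steps=[[[-0.001, -0.0027, 0], [0, 0, 0], -0.5], [[0, 0, 0.015], [0, 0, 0], -0.5], [[0, 0, 0.015], [0, 0, 0], -0.5], [[0, 0, 0.015], [0, 0, 0], -0.5], [[0, 0, 0.015], [0, 0, 0], -0.5], [[0, 0, 0.015], [0, 0, 0], -0.5], [[0, 0, 0], [0, 0, 0], -0.2], [[0, 0, 0], [0, 0, 0], 0.0]])

```text
clock: 6.22
position: [0.5124, 0.3596, 0.1167]
tcp_rot: [0.997, 0.074, -0.0, 0.0]
ft_force: [0.6, 0.6, 0.2]
grip_width: 0.043
grasp_force: 0.0
```

>>> drive_tool(steps=[[[0, 0, 0], [0, 0, 0], 0.0], [[0, 0, 0], [0, 0, 0], 0.05], [[0, 0, 0], [0, 0, 0], 0.08], [[0, 0, 0], [0, 0, 0], 0.1], [[0, 0, 0], [0, 0, 0], 0.12], [[0, 0, 0], [0, 0, 0], 0.14], [[0, 0, 0], [0, 0, 0], 0.14], [[0, 0, 0], [0, 0, 0], 0.14]])

```text
clock: 6.88
position: [0.5128, 0.3598, 0.1169]
tcp_rot: [0.997, 0.074, 0.0, -0.0]
ft_force: [-0.0, 1.9, 0.9]
grip_width: 0.0368
grasp_force: 0.3
```

>>> drive_tool(steps=[[[0, -0.001, 0], [0, 0, 0], 0.14], [[0, 0, 0], [0, 0, 0], 0.16], [[0, 0, 0], [0, 0, 0], 0.18], [[0, 0, 0], [0, 0, 0], 0.2], [[0, 0, 0], [0, 0, 0], 0.24], [[0, 0, 0], [0, 0, 0], 0.3], [[0, 0, 0], [0, 0, 0], 0.3], [[0, 0, 0], [0, 0, 0], 0.3]])

```text
clock: 7.55
position: [0.5124, 0.3609, 0.117]
tcp_rot: [0.997, 0.074, 0.0, -0.0]
ft_force: [-2.1, 0.8, 3.8]
grip_width: 0.0324
grasp_force: 60.1
```

>>> drive_tool(steps=[[[0, 0, 0], [0, 0, -3], 0.3], [[0, 0, 0], [0, 0, -5], 0.3], [[0, 0, 0], [0, 0, -5], 0.3], [[0, 0, 0], [0, 0, -5], 0.3], [[0, 0, 0], [0, 0, -5], 0.3], [[0, 0, 0], [0, 0, -5], 0.3], [[0, 0, 0], [0, 0, -5], 0.3], [[0, 0, 0], [0, 0, -5], 0.3]])

```text
clock: 8.22
position: [0.5125, 0.3609, 0.1171]
tcp_rot: [0.918, 0.396, 0.0, -0.0]
ft_force: [-1.3, 0.5, 4.8]
grip_width: 0.0324
grasp_force: 60.0
```

>>> drive_tool(steps=[[[0, 0, 0], [0, 0, -6], 0.3], [[0, 0, 0], [0, 0, -6], 0.3], [[0, 0, 0], [0, 0, -6], 0.3], [[0, 0, 0], [0, 0, -6], 0.3], [[0, 0, 0], [0, 0, -6], 0.3], [[0, 0, 0], [0, 0, -6], 0.3], [[0, 0, 0], [0, 0, -6], 0.3], [[0, 0, 0], [0, 0, -6], 0.3]])

```text
clock: 8.88
position: [0.5125, 0.3609, 0.1171]
tcp_rot: [0.677, 0.736, 0.0, -0.0]
ft_force: [-1.4, 0.9, 3.9]
grip_width: 0.0322
grasp_force: 60.1
```

>>> drive_tool(steps=[[[0, 0, 0], [0, 0, -6], 0.3], [[0, 0, 0], [0, 0, -6], 0.3], [[0, 0, 0], [0, 0, -6], 0.3], [[0, 0, 0], [0, 0, -6], 0.3], [[0, 0, 0], [0, 0, -6], 0.3], [[0, 0, 0], [0, 0, -6], 0.3], [[0, 0, 0], [0, 0, -6], 0.3], [[0, 0, 0], [0, 0, -6], 0.3]])

```text
clock: 9.55
position: [0.5126, 0.3609, 0.1171]
tcp_rot: [0.32, 0.948, 0.0, -0.0]
ft_force: [-1.2, 0.6, 3.4]
grip_width: 0.0328
grasp_force: 60.1
```

>>> drive_tool(steps=[[[0, 0, 0], [0, 0, -6], 0.3], [[0, 0, 0], [0, 0, -6], 0.3], [[0, 0, 0], [0, 0, -6], 0.3], [[0, 0, 0], [0, 0, -6], 0.3], [[0, 0, 0], [0, 0, -6], 0.3], [[0, 0, 0], [0, 0, -6], 0.3], [[0, 0, 0], [0, 0, -6], 0.3], [[0, 0, 0], [0, 0, -5.3], 0.3]])

```text
clock: 10.22
position: [0.5126, 0.361, 0.1171]
tcp_rot: [-0.087, 0.996, 0.001, 0.0]
ft_force: [-1.1, 0.2, 4.1]
grip_width: 0.0329
grasp_force: 60.1
```

>>> drive_tool(steps=[[[0, 0, 0], [0, 0, 0], 0.3], [[0, 0, 0], [0, 0, 0], 0.3], [[0, 0, 0], [0, 0, 0], 0], [[0, 0, 0], [0, 0, 0], -0.5], [[0, 0, 0], [0, 0, 0], -0.5], [[0, 0, 0], [0, 0, 0], -0.5], [[0, 0, 0], [0, 0, 0], -0.5], [[0, 0, -0.01], [0, 0, 0], -0.5]])

```text
clock: 10.88
position: [0.512, 0.3591, 0.1251]
tcp_rot: [-0.085, 0.996, -0.001, -0.001]
ft_force: [-0.3, -1.4, -0.9]
grip_width: 0.0639
grasp_force: 0.0
```

>>> drive_tool(steps=[[[0, 0, -0.035], [0, 0, 0], -0.5], [[0, 0, -0.035], [0, 0, 0], -0.5], [[0, 0, -0.035], [0, 0, 0], -0.5], [[0, 0, -0.035], [0, 0, 0], -0.5], [[0, 0, -0.035], [0, 0, 0], -0.5], [[0, -0.036, 0], [0, 0, 0], -0.5], [[0, -0.036, 0], [0, 0, 0], -0.5], [[0, -0.036, 0], [0, 0, 0], -0.5]])

```text
clock: 11.55
position: [0.5306, 0.2539, 0.3034]
tcp_rot: [-0.086, 0.996, 0.0, 0.001]
ft_force: [-0.5, -0.8, -0.2]
grip_width: 0.0641
grasp_force: 0.0
```

>>> drive_tool(steps=[[[0, -0.036, 0], [0, 0, 0], -0.5], [[0, -0.036, 0], [0, 0, 0], -0.5], [[0, 0, 0], [0, 0, 0], -0.5], [[0, 0, 0], [0, 0, 0], -0.5], [[0, 0, 0], [0, 0, 0], -0.5], [[0, 0, 0], [0, 0, 0], -0.5], [[0, 0, 0], [0, 0, 0], -0.5], [[0, 0, 0], [0, 0, 0], -0.5]])

```text
clock: 12.22
position: [0.5425, 0.1846, 0.3019]
tcp_rot: [-0.086, 0.996, 0.0, 0.0]
ft_force: [0.0, -0.2, -0.4]
grip_width: 0.064
grasp_force: 0.0
```

```bash
python3 - <<'E'
from h import *
s=robot.read_state();print(s['joint_pos'].round(2),s['position'].round(4), s['tcp_rot'].round(4))
for i in range(2): im,T=look('wrist',['pan_handle','pan_pivot','knob'],name='w3.png')
look('side',['pan_handle'])
print(proj('wrist',[[.5615,.076,.223],[.5123,.3609,.16]],T).round(0))
E
```

```text
[ 0.31  0.66 -1.21  1.58  0.63  1.34  0.76] [0.5425 0.1846 0.3019] [-8.610e-02  9.963e-01  2.000e-04  1.000e-04]
wrist pan_handle 0.65 [0.5581 0.0733 0.2214]
wrist pan_pivot 0.76 [0.5397 0.1941 0.1819]
wrist pan_pivot 0.55 [0.5197 0.3084 0.0721]
wrist knob 0.89 [0.5153 0.3638 0.1427]
wrist knob 0.4 [0.5532 0.1317 0.1941]
wrist knob 0.3 [0.5237 0.1431 0.1788]
wrist pan_handle 0.83 [0.5562 0.0725 0.2215]
wrist pan_pivot 0.92 [0.5364 0.1934 0.1826]
wrist knob 0.84 [0.5131 0.3625 0.1405]
wrist knob 0.59 [0.6754 0.0307 0.0017]
side pan_handle 0.84 [0.562  0.0751 0.2202]
[[137. 211.]
 [472. 192.]]
```

View pics/w3.png

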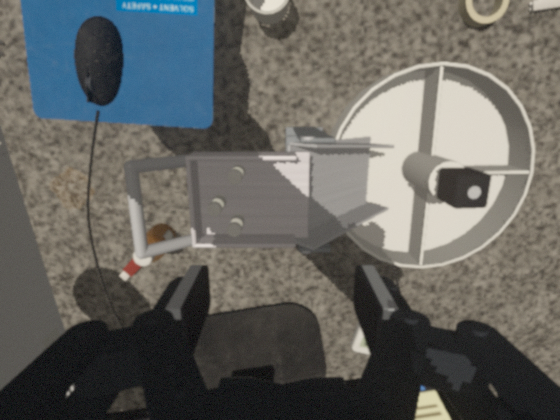

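>>> drive_tool(steps=[[[0, -0.02, 0], [0, 0, 0], -0.5], [[0, -0.02, 0], [0, 0, 0], -0.5], [[0, 0, 0], [0, 0, 0], -0.5], [[0, 0, 0], [0, 0, 0], -0.5], [[0, 0, 0], [0, 0, 0], -0.5], [[0, 0, 0], [0, 0, 0], -0.5], [[0, 0, 0], [0, 0, 0], -0.5], [[0, 0, 0], [0, 0, 0], -0.5]])

```text
clock: 13.38
position: [0.5495, 0.1445, 0.3019]
tcp_rot: [-0.086, 0.996, 0.0, 0.0]
ft_force: [0.8, -0.5, -0.3]
grip_width: 0.0643
grasp_force: 0.0
```

```bash
python3 - <<'E'
from h import *
s=robot.read_state();print(s['joint_pos'].round(3),s['position'].round(4), s['tcp_rot'].round(4))
s['position']=np.array([.5425,.1846,.3019]);s['tcp_rot']=[-.0861,.9963,.0002,.0001]
T=cam2world('wrist',s)
def ang(a,b,z): 
    p,q=[ray('wrist',u,T,z)[:2] for u in(a,b)]; d=p-q; return np.degrees(np.arctan2(d[1],d[0])).round(1),((p+q)/2).round(4),np.linalg.norm(d).round(3)
print('diam',ang((441,66),(418,264),.066),'third',ang((492,171),(528,172),.066))
print('bar',ang((133,165),(141,255),.223),'pan walls',ang((190,155),(308,154),.202),ang((192,246),(308,246),.202))
E
```

```text
[ 0.384  0.657 -1.208  1.596  0.628  1.332  0.832] [0.5495 0.1445 0.3019] [-8.560e-02  9.963e-01  2.000e-04  1.000e-04]
diam (np.float64(-169.7), array([0.5114, 0.3596]), np.float64(0.239)) third (np.float64(-81.3), array([0.492 , 0.4568]), np.float64(0.045))
bar (np.float64(-172.1), array([0.562 , 0.0774]), np.float64(0.071)) pan walls (np.float64(-79.6), array([0.5076, 0.1535]), np.float64(0.092)) (np.float64(-80.0), array([0.5837, 0.1656]), np.float64(0.098))
```

>>> drive_tool(steps=[[[0, -0.023, 0], [0, 0, 0], 0.2], [[0, -0.023, 0], [0, 0, 0], 0.2], [[0, -0.023, 0], [0, 0, 0], 0.2], [[0, 0, 0], [0, 0, 0], 0.2], [[0, 0, 0.015], [0, 0, 0], 0.2], [[0, 0, 0.015], [0, 0, 0], 0.2], [[0, 0, 0], [0, 0, 0], 0.2], [[0, 0, 0], [0, 0, 0], 0.2]])

```text
clock: 14.05
position: [0.561, 0.0762, 0.2715]
tcp_rot: [-0.085, 0.996, 0.0, -0.001]
ft_force: [1.1, -0.7, 0.6]
grip_width: 0.0339
grasp_force: 0.0
```

```bash
python3 - <<'E'
from h import *
s=robot.read_state();print(s['joint_pos'].round(3),s['position'].round(4), s['grip_width'])
im,T=look('wrist',['pan_handle'],name='w4.png')
print(proj('wrist',[[.562,.0765,.223],[.562-.034*.985,.0765-.034*.173,.223],[.562+.034*.985,.0765+.034*.173,.223]],T).round(0))
E
```

```text
[ 0.5    0.682 -1.189  1.647  0.657  1.274  0.926] [0.561  0.0762 0.2715] 0.033920105298558385
wrist pan_handle 0.77 [0.5573 0.0744 0.2205]
[[281. 226.]
 [280. 176.]
 [281. 271.]]
```

View pics/w4.png

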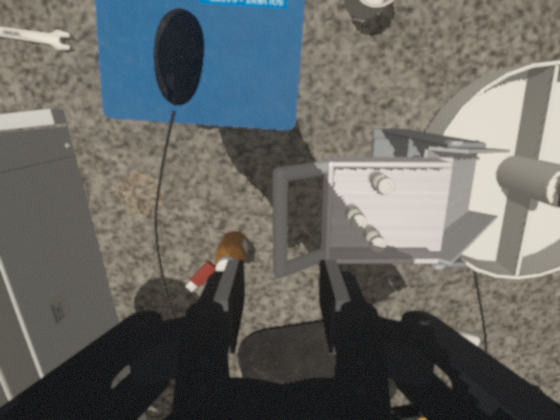

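>>> drive_tool(steps=[[[0.002, 0, 0.015], [0, 0, 0], 0.2], [[0, 0, 0.02], [0, 0, 0], 0.2], [[0, 0, 0.016], [0, 0, 0], 0.2], [[0, 0, 0.014], [0, 0, 0], 0.2], [[0, 0, 0], [0, 0, 0], 0.2], [[0, 0, 0], [0, 0, 0], 0.4], [[0, 0, 0], [0, 0, 0], 0.55], [[0, 0, 0], [0, 0, 0], 0.6]])

```text
clock: 14.82
position: [0.5602, 0.0759, 0.208]
tcp_rot: [-0.085, 0.996, 0.0, 0.001]
ft_force: [1.2, -0.1, 0.1]
grip_width: 0.0176
grasp_force: 0.0
```

>>> drive_tool(steps=[[[0, 0, 0], [0, 0, 0], 0.65], [[0, 0, 0], [0, 0, 0], 0.68], [[0, 0, 0], [0, 0, 0], 0.7], [[0, 0, 0], [0, 0, 0], 0.72], [[0, 0, 0], [0, 0, 0], 0.74], [[0, 0, 0], [0, 0, 0], 0.76], [[0, 0, 0], [0, 0, 0], 0.78], [[0, 0, 0], [0, 0, 0], 0.78]])

```text
clock: 15.48
position: [0.5595, 0.0753, 0.2067]
tcp_rot: [-0.085, 0.996, -0.0, -0.0]
ft_force: [0.1, 0.3, 0.7]
grip_width: 0.0094
grasp_force: 0.0
```

>>> drive_tool(steps=[[[0, 0, 0], [0, 0, 0], 0.8], [[0, 0, 0], [0, 0, 0], 0.82], [[0, 0, 0], [0, 0, 0], 0.85], [[0, 0, 0], [0, 0, 0], 0.88], [[0, 0, 0], [0, 0, 0], 0.9], [[0, 0, 0], [0, 0, 0], 0.9], [[0, 0, 0], [0, 0, 0], 0.9], [[0, 0, 0], [0, 0, 0], 0.9]])

```text
clock: 16.15
position: [0.5595, 0.0754, 0.2067]
tcp_rot: [-0.085, 0.996, 0.0, 0.0]
ft_force: [0.1, 0.1, 0.0]
grip_width: 0.0042
grasp_force: 0.0
```

```bash
python3 - <<'E'
from h import *
im,T=look('wrist',['pan_handle'],name='w5.png')
print(proj('wrist',[[.56,.0755,.223]],T).round(0))
im2,_=look('side',['pan_handle','pan_pivot'])
look('top',['pan_handle'])
c=cv2.resize(im2[140:260,190:330],(560,480)); im=cv2.resize(im,(560,420))
cv2.imwrite('pics/m5.png',np.hstack([cv2.resize(im[120:420,180:420],(384,480)),cv2.resize(c,(400,480))]))
E
```

```text
wrist pan_handle 0.77 [0.5579 0.0764 0.2235]
[[280. 268.]]
side pan_handle 0.75 [0.5631 0.0735 0.2201]
side pan_pivot 0.85 [0.5415 0.192  0.1802]
side pan_pivot 0.16 [0.5246 0.3081 0.069 ]
top pan_handle 0.6 [0.5598 0.0735 0.2232]
```

View pics/m5.png

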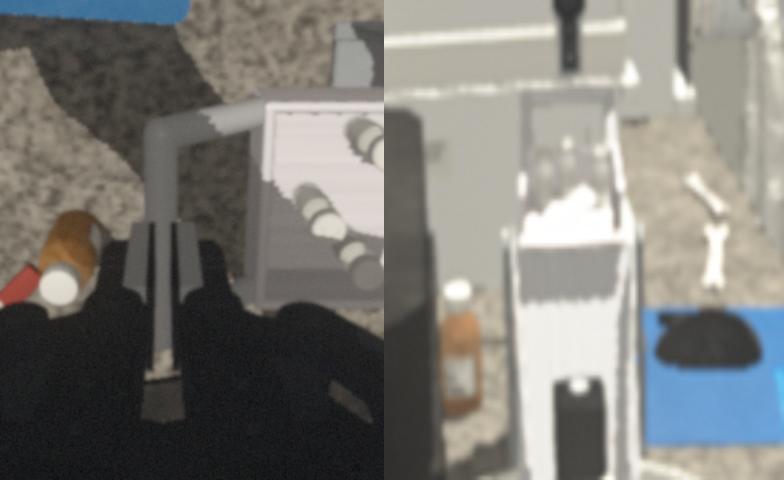

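```bash
python3 - <<'E'
from h import *
im=imaging.camera('side');T=cam2world('side')
print(robot.read_state()['position'])
for P in ([.56,.0755,.2067],[.527,.070,.223],[.594,.081,.223],[.56,.0755,.223],[.56,.0755,.30]): print(P,proj('side',[P],T).round(1))
a=im[140:200,220:290]; w=cv2.imread('pics/w5.png')[190:400,210:370]
cv2.imwrite('pics/m6.png',np.hstack([cv2.resize(a,(400,343),interpolation=cv2.INTER_NEAREST),cv2.resize(w,(261,343),interpolation=cv2.INTER_CUBIC)]))
E
```

```text
[0.55946186 0.07533932 0.20672713]
[0.56, 0.0755, 0.2067] [[254.6 170.3]]
[0.527, 0.07, 0.223] [[268.6 163.2]]
[0.594, 0.081, 0.223] [[239.8 164. ]]
[0.56, 0.0755, 0.223] [[254.4 163.6]]
[0.56, 0.0755, 0.3] [[253.5 131.2]]
```

View pics/m6.png

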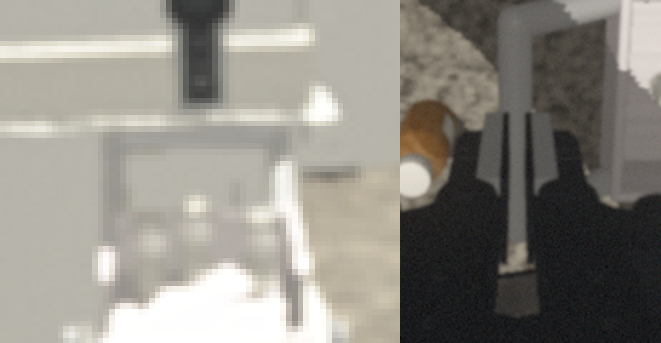

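>>> drive_tool(steps=[[[0, 0, 0], [0, 0, 0], 0.4], [[0, 0, 0], [0, 0, 0], 0.2], [[0, 0, 0], [0, 0, 0], 0.2], [[0, 0, 0], [0, 0, 0], 0.2], [[0, 0, 0.005], [0, 0, 0], 0.2], [[0, 0, 0.005], [0, 0, 0], 0.2], [[0, 0, 0.005], [0, 0, 0], 0.2], [[0, 0, 0], [0, 0, 0], 0.2]])

```text
clock: 17.22
position: [0.5587, 0.0749, 0.1903]
tcp_rot: [-0.085, 0.996, -0.0, -0.001]
ft_force: [-0.7, 0.1, -0.3]
grip_width: 0.0343
grasp_force: 0.0
```

>>> drive_tool(steps=[[[0, 0, 0], [0, 0, 0], 0.5], [[0, 0, 0], [0, 0, 0], 0.6], [[0, 0, 0], [0, 0, 0], 0.7], [[0, 0, 0], [0, 0, 0], 0.75], [[0, 0, 0], [0, 0, 0], 0.8], [[0, 0, 0], [0, 0, 0], 0.85], [[0, 0, 0], [0, 0, 0], 0.85], [[0, 0, 0], [0, 0, 0], 0.85]])

```text
clock: 17.88
position: [0.5597, 0.0748, 0.192]
tcp_rot: [-0.085, 0.996, -0.0, 0.0]
ft_force: [-0.3, -3.1, 3.3]
grip_width: 0.0077
grasp_force: 50.0
```

>>> drive_tool(steps=[[[0, 0, 0], [0, 0, 0], 0.5], [[0, 0, 0], [0, 0, 0], 0.3], [[0, 0, 0], [0, 0, 0], 0.3], [[0, 0, 0.004], [0, 0, 0], 0.3], [[0, 0, 0.004], [0, 0, 0], 0.3], [[0, 0, 0], [0, 0, 0], 0.3], [[0, 0, 0], [0, 0, 0], 0.5], [[0, 0, 0], [0, 0, 0], 0.6]])

```text
clock: 18.55
position: [0.5594, 0.0755, 0.1836]
tcp_rot: [-0.085, 0.996, 0.0, -0.0]
ft_force: [-0.2, -0.3, 1.4]
grip_width: 0.0173
grasp_force: 0.0
```

>>> drive_tool(steps=[[[0, 0, 0], [0, 0, 0], 0.65], [[0, 0, 0], [0, 0, 0], 0.7], [[0, 0, 0], [0, 0, 0], 0.75], [[0, 0, 0], [0, 0, 0], 0.8], [[0, 0, 0], [0, 0, 0], 0.8], [[0, 0, 0], [0, 0, 0], 0.85], [[0, 0, 0], [0, 0, 0], 0.85], [[0, 0, 0], [0, 0, 0], 0.85]])

```text
clock: 19.22
position: [0.5597, 0.0748, 0.1839]
tcp_rot: [-0.085, 0.996, -0.0, 0.0]
ft_force: [0.4, -2.7, 3.2]
grip_width: 0.0074
grasp_force: 57.0
```

```bash
python3 - <<'E'
from h import *
s=robot.read_state();print(s['joint_pos'].round(3),s['position'].round(4),s['ft_force'].round(1),s['grip_width'])
look('side',['pan_handle']);look('top',['pan_handle','brown_bottle']);look('wrist',['pan_handle'])
# handle displacement for the arc, along tool -> (tool y is towards carousel, up = -tool z)
r=np.hypot(.122,.045);a0=np.arctan2(.045,.122)
t=np.linspace(0,.96,17);p=np.c_[-r*np.cos(a0+t),-r*np.sin(a0+t)];print(np.diff(p,axis=0).round(4).tolist())
E
```

```text
[ 0.465  0.766 -1.114  1.765  0.766  1.117  0.833] [0.5597 0.0748 0.1839] [ 0.4 -2.7  3.2] 0.007402594057344877
side pan_handle 0.8 [0.5622 0.0736 0.2214]
side pan_handle 0.17 [0.6701 0.0293 0.002 ]
top pan_handle 0.62 [0.5582 0.073  0.2202]
wrist pan_handle 0.8 [0.5578 0.0718 0.2219]
[[0.0029, -0.0072], [0.0033, -0.007], [0.0038, -0.0068], [0.0042, -0.0066], [0.0046, -0.0063], [0.0049, -0.006], [0.0053, -0.0057], [0.0056, -0.0054], [0.0059, -0.0051], [0.0062, -0.0047], [0.0065, -0.0043], [0.0067, -0.0039], [0.007, -0.0035], [0.0072, -0.0031], [0.0073, -0.0027], [0.0075, -0.0022]]
```

>>> drive_tool(steps=[[[0, 0.0029, -0.0072], [0, 0, 0], 0.85], [[0, 0.0033, -0.007], [0, 0, 0], 0.85], [[0, 0.0038, -0.0068], [0, 0, 0], 0.85], [[0, 0.0042, -0.0066], [0, 0, 0], 0.85], [[0, 0, 0], [0, 0, 0], 0.85], [[0, 0, 0], [0, 0, 0], 0.85], [[0, 0, 0], [0, 0, 0], 0.85], [[0, 0, 0], [0, 0, 0], 0.85]])

```text
clock: 20.23
position: [0.5573, 0.0883, 0.2119]
tcp_rot: [-0.085, 0.996, -0.001, 0.0]
ft_force: [1.6, -5.8, 1.8]
grip_width: 0.0077
grasp_force: 56.2
```

```bash
python3 - <<'E'
from h import *
s=robot.read_state();print(s['joint_pos'].round(3),s['position'].round(4),s['ft_force'].round(1),s['moment'].round(2),s['grip_width'])
look('side',['pan_handle']);look('wrist',['pan_handle','vial_a_mid'])
E
```

```text
[ 0.452  0.733 -1.135  1.733  0.725  1.162  0.842] [0.5573 0.0883 0.2119] [ 1.6 -5.8  1.8] [-1.35 -0.39  0.01] 0.007673806399571936
side pan_handle 0.63 [0.5594 0.0877 0.2451]
wrist pan_handle 0.77 [0.5551 0.0873 0.2494]
wrist vial_a_mid 0.57 [0.5207 0.1712 0.1856]
```

>>> drive_tool(steps=[[[0, 0.0046, -0.0063], [0, 0, 0], 0.85], [[0, 0.0049, -0.006], [0, 0, 0], 0.85], [[0, 0.0053, -0.0057], [0, 0, 0], 0.85], [[0, 0.0056, -0.0054], [0, 0, 0], 0.85], [[0, 0.0059, -0.0051], [0, 0, 0], 0.85], [[0, 0.0062, -0.0047], [0, 0, 0], 0.85], [[0, 0, 0], [0, 0, 0], 0.85], [[0, 0, 0], [0, 0, 0], 0.85]])

```text
clock: 21.15
position: [0.552, 0.1193, 0.2463]
tcp_rot: [-0.084, 0.996, -0.003, 0.001]
ft_force: [0.2, -9.7, 9.2]
grip_width: 0.0074
grasp_force: 55.4
```

>>> drive_tool(steps=[[[0, 0.0065, -0.0043], [0, 0, 0], 0.85], [[0, 0.0067, -0.0039], [0, 0, 0], 0.85], [[0, 0.007, -0.0035], [0, 0, 0], 0.85], [[0, 0.0072, -0.0031], [0, 0, 0], 0.85], [[0, 0.0073, -0.0027], [0, 0, 0], 0.85], [[0, 0.0, 0], [0, 0, 0], 0.85], [[0, 0, 0], [0, 0, 0], 0.85], [[0, 0, 0], [0, 0, 0], 0.85]])

```text
clock: 21.82
position: [0.5456, 0.1573, 0.2644]
tcp_rot: [-0.086, 0.996, 0.001, 0.001]
ft_force: [-1.1, -4.0, 11.1]
grip_width: 0.0074
grasp_force: 57.3
```

```bash
python3 - <<'E'
from h import *
s=robot.read_state();print(s['joint_pos'].round(3),s['position'].round(4),s['ft_force'].round(1),s['moment'].round(2),s['grip_width'])
look('side',['pan_handle','vial_a'],name='s7.png');look('wrist',['pan_handle','vial_a'],name='w7.png');look('top',['vial_a'],name='t7.png')
E
```

```text
[ 0.342  0.676 -1.156  1.656  0.649  1.245  0.79 ] [0.5456 0.1573 0.2644] [-1.1 -4.  11.1] [-0.74  0.2  -0.02] 0.007362031107365086
side pan_handle 0.98 [0.5475 0.1586 0.2972]
side vial_a 0.37 [0.5135 0.3556 0.0008]
side vial_a 0.35 [0.5062 0.36   0.1356]
wrist pan_handle 0.59 [0.5439 0.1554 0.3019]
wrist vial_a 0.77 [0.5323 0.3096 0.0258]
wrist vial_a 0.71 [0.5022 0.3338 0.0527]
wrist vial_a 0.58 [0.5746 0.3514 0.0257]
top vial_a 0.56 [0.5774 0.3544 0.0276]
top vial_a 0.54 [0.5081 0.3317 0.0538]
top vial_a 0.49 [0.5304 0.3082 0.0264]
```

>>> drive_tool(steps=[[[0, -0.0073, 0.0027], [0, 0, 0], 0.85], [[0, -0.0072, 0.0031], [0, 0, 0], 0.85], [[0, -0.007, 0.0035], [0, 0, 0], 0.85], [[0, -0.0067, 0.0039], [0, 0, 0], 0.85], [[0, -0.0065, 0.0043], [0, 0, 0], 0.85], [[0, -0.0062, 0.0047], [0, 0, 0], 0.85], [[0, -0.0059, 0.0051], [0, 0, 0], 0.85], [[0, -0.0056, 0.0054], [0, 0, 0], 0.85]])

```text
clock: 22.88
position: [0.5546, 0.105, 0.2307]
tcp_rot: [-0.085, 0.996, 0.001, 0.001]
ft_force: [0.1, -3.5, 6.9]
grip_width: 0.0077
grasp_force: 59.3
```

>>> drive_tool(steps=[[[0, -0.0053, 0.0057], [0, 0, 0], 0.85], [[0, -0.0049, 0.006], [0, 0, 0], 0.85], [[0, -0.0046, 0.0063], [0, 0, 0], 0.85], [[0, -0.0042, 0.0066], [0, 0, 0], 0.85], [[0, -0.0038, 0.0068], [0, 0, 0], 0.85], [[0, 0, 0], [0, 0, 0], 0.85], [[0, 0, 0], [0, 0, 0], 0.85], [[0, 0, 0], [0, 0, 0], 0.85]])

```text
clock: 23.55
position: [0.5585, 0.082, 0.198]
tcp_rot: [-0.085, 0.996, 0.0, 0.0]
ft_force: [0.8, -2.1, 1.4]
grip_width: 0.0075
grasp_force: 60.9
```

>>> drive_tool(steps=[[[0, -0.0033, 0.005], [0, 0, 0], 0.85], [[0, -0.002, 0.005], [0, 0, 0], 0.85], [[0, -0.0018, 0.0038], [0, 0, 0], 0.85], [[0, 0, 0], [0, 0, 0], 0.85], [[0, 0, 0], [0, 0, 0], 0.85], [[0, 0, 0], [0, 0, 0], 0.85], [[0, 0, 0], [0, 0, 0], 0.85], [[0, 0, 0], [0, 0, 0], 0.85]])

```text
clock: 24.22
position: [0.5597, 0.0756, 0.1843]
tcp_rot: [-0.085, 0.996, 0.001, 0.0]
ft_force: [1.3, 4.7, -1.3]
grip_width: 0.0076
grasp_force: 59.9
```

Flat. Open gently, rise, and move clear.

>>> drive_tool(steps=[[[0, 0, 0], [0, 0, 0], 0.7], [[0, 0, 0], [0, 0, 0], 0.5], [[0, 0, 0], [0, 0, 0], 0.25], [[0, 0, 0], [0, 0, 0], 0.25], [[0, 0, 0], [0, 0, 0], 0.25], [[0, 0, 0], [0, 0, 0], 0.25], [[0, 0, -0.01], [0, 0, 0], 0.25], [[0, 0, -0.015], [0, 0, 0], 0.25]])

```text
clock: 24.88
position: [0.5587, 0.0739, 0.2087]
tcp_rot: [-0.085, 0.996, -0.0, -0.001]
ft_force: [0.9, -0.2, 1.3]
grip_width: 0.032
grasp_force: 0.0
```

>>> drive_tool(steps=[[[0, 0, -0.02], [0, 0, 0], 0.25], [[0, 0, -0.03], [0, 0, 0], 0.25], [[0, 0, -0.03], [0, 0, 0], 0.25], [[0, 0, -0.03], [0, 0, 0], 0.25], [[0.03, 0, 0], [0, 0, 0], 0.25], [[0.03, 0, 0], [0, 0, 0], 0.25], [[0.03, 0, 0], [0, 0, 0], 0.25], [[0, 0, 0], [0, 0, 0], 0.25]])

```text
clock: 25.55
position: [0.4654, 0.0585, 0.3196]
tcp_rot: [-0.086, 0.996, -0.003, -0.002]
ft_force: [-0.7, 0.2, -0.7]
grip_width: 0.0318
grasp_force: 0.0
```

```bash
python3 - <<'E'
from h import *
s=robot.read_state();print(s['joint_pos'].round(3),s['position'].round(4),s['ft_force'].round(1))
look('side',['pan_handle','small_beaker','brown_bottle','tape']);im,T=look('top',['vial_a','pan_handle','small_beaker','brown_bottle','tape'])
w,_=look('wrist',['vial_a','pan_handle'])
cv2.imwrite('pics/f.png',np.hstack([cv2.resize(im[150:310,165:365],(500,400)),cv2.resize(w,(300,225))[:,:] if 0 else cv2.resize(w,(300,400))]))
E
```

```text
[ 0.648  0.445 -1.208  1.806  0.448  1.209  1.048] [0.4654 0.0585 0.3196] [-0.7  0.2 -0.7]
side pan_handle 0.95 [0.5623 0.0725 0.2194]
side small_beaker 0.75 [ 0.3504  0.1386 -0.0035]
side brown_bottle 0.71 [0.6685 0.0282 0.0013]
side tape 0.96 [0.3017 0.3883 0.0035]
top vial_a 0.38 [0.5771 0.3524 0.0264]
top vial_a 0.36 [0.5335 0.3091 0.0282]
top pan_handle 0.8 [0.5607 0.0738 0.2224]
top small_beaker 0.72 [0.5298 0.3228 0.0286]
top small_beaker 0.57 [0.3537 0.1357 0.0017]
top brown_bottle 0.79 [0.6703 0.0306 0.0015]
top brown_bottle 0.55 [0.5333 0.3073 0.0285]
top brown_bottle 0.21 [0.561  0.3483 0.0253]
top tape 0.66 [0.3064 0.3911 0.0013]
top tape 0.48 [0.5379 0.1932 0.1768]
wrist vial_a 0.75 [0.5695 0.3527 0.0271]
wrist vial_a 0.7 [0.5278 0.3047 0.0258]
wrist vial_a 0.46 [0.5025 0.3333 0.0523]
wrist pan_handle 0.68 [0.5586 0.0742 0.2233]
wrist pan_handle 0.68 [ 6.75e-01  2.86e-02 -5.00e-04]
```

View pics/f.png

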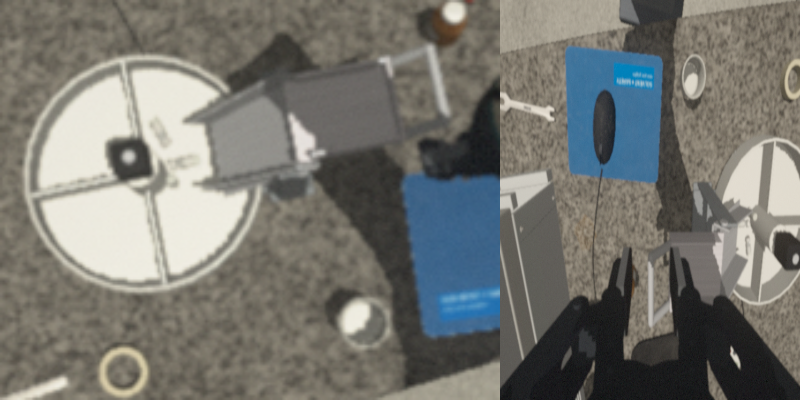

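The last picture shows the vials in the half-round compartment at about (160,130), (180,165) and (172,178). The pan is flat and empty, and the bystanders have not moved.

```bash
python3 -c "
from h import *
print(robot.read_state()['joint_vel'].round(3)); print(job_done())"
```

```text
[-0.    -0.003  0.001  0.002 -0.001 -0.    -0.001]
the job is handed in; nothing more can be done
None
```

The job is handed in: the large half-round compartment is under the chute with all three vials in it, the pan is flat again, the beaker, brown bottle and tape are where they were, and the clock read about 26 s of the 72 s allowed.

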